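Eject a soap tablet and trap it on the chute

ROBOT

A 6-joint arm with a two-finger parallel gripper is mounted at the origin on the work surface. World frame = base frame: x ahead of the robot, y to its left, z up, the work surface at z = 0. Lengths are in m, angles in rad, forces in N, time in s.
With the tool pointing down it reaches from about 0.225 to 0.875 m from the base axis. Payload 3.4 kg.
Tool frame: the origin (TCP) lies at the very end of the fingers, on their centre line; the grasp point (between the pads) lies manip.hold_point_z behind it (manip.hold_point_z is the distance from the TCP to the grasp point, in m); x points along the fingers, y is the direction in which the jaws open and shut, and the axes are right-handed (so a half turn about x gives the same grasp; the last joint's range is limited). The gripper opens to 85 mm and grips with 20 to 120 N. Pads are 22 mm wide; open, the fingers measure 114 mm over their backs; the gripper's body (76 mm by 85 mm) begins 54 mm behind the grasp point. The pads swing forward as they close: fully open they stand 13 mm farther back than shut.
Start: joints at [1.176, 0.276, 1.505, -0, 1.361, -0.121], TCP at [0.155, 0.554, 0.231] pointing down, gripper open.
Joint ranges: [-2.89, 2.89], [-0.75, 2.08], [0.22, 2.7], [-1.18, 4.32], [0.11, 2.71], [-2.7, 2.7]. Speed limits (rad/s): [2.57, 2.57, 3.14, 3.14, 3.14, 3.14].

INTERFACE

Orientations are given as a unit quaternion [w, x, y, z].
In Python, from rig import manip gives the robot as it stands.
- The arm moves only by the tool step_arm, never from a script. Its argument "targets" is a list of rows, each a list of 2 entries, a list of its own where there are three numbers: the shift along the tool's x, y, z in mm, then the turn about the tool's x in degrees. A call has 1 to 20 rows; each row is the pose to reach, as a shift and turn from the pose commanded when the call began, along the tool's axes at that moment; what a row does not reach only later rows make up. A row lasts 1/10 s, in which the tool goes at most 50 mm and 8.59 degrees, less where a joint would pass 70% of its speed; a pose out of reach is approached as far as the arm can. A call with a gripper value outside its range is refused whole. "grip" is the closure, from 0 (fully open) to 1 (shut), set as the call begins (left out, the last holds). The fingers move at their own pace and stop on an object; "grip_force" is the grip in N (left out, the last holds). Time passes only in rows, so rows that repeat a pose let the fingers close. It gives the time, the measured TCP pose, the force and the opening at its end, in the units of the state.
- manip.get_state(): the state, without advancing time (a new reading comes with each control period).
- manip.get_image(name): name is "scene" or "top"; returns a dict with "image" (400x640x3 uint8, red, green, blue), "fx", "fy", "cx", "cy" (pixels), "pose" (4x4, takes a point from camera to world coordinates). Camera axes: x right, y down, z forward; pixel columns grow to the right and rows downward; lengths in m; the calibration is good to about 2 mm. A picture is of the moment at which its call begins. There is no depth.
- manip.sign_off(): hands the job in, once; it reports no verdict.
Trained networks look in a picture, given as the dict that the camera call returned (one of the last four; its "shot" number tells which), for a name from the list of things; names that differ only in an ending like _2 or _b are one class to them, and where a whole thing is asked for, a point or a joint stands for the part that bears it (a point fixed in the world has none). Each returns a list of dicts, best first, with "confidence" (0 to 1); they miss things now and then, are a little off and sometimes report something else, mostly with a low value. They report only what shows in the picture. A call takes as long as a camera call. They do not tell look-alikes from the thing itself.
- manip.search_frame(picture, thing): "xyz" ([x, y, z] in m, in world coordinates, good to about 4 mm: the middle of the surface that is visible of it).
- manip.regions_of(picture, thing): "region" (400x640 bool, what is visible of it).
The state is a dict: "clock": time; "qpos": joint angles; "qd": joint speeds; "effort": joint torques, N m; "position": TCP position; "ee_rot": TCP orientation; "contact_force": force on the tool from outside, world axes, zero at the start; "moment": the same for the moment, N m; "width": finger opening in m.
Only numpy, scipy, OpenCV 4.12 (cv2) and the standard library are available. Lean on these libraries where they do the work, as an engineer would, in place of code of your own. Each camera call takes 0.05 s, during which the arm holds its last target.

TASK

Get a tablet of soap out for me: with a fingertip slide the little door on top of the soap cabinet fully open, press the ejector button under it all the way down with one finger, and with the other finger stop the tablet on the chute as it pops out, before it slides off the end. Finish while still holding: button kept down, soap resting against the other finger on the chute. Do not grip or lift anything, and leave the other things on the ledge where they are.

Things in the scene. Friction and masses are not known exactly. Their poses are not given: they have to be found in the camera images.
- cabinet: Low grey plastic soap cabinet fixed on the ledge, 50 mm (x) by 116 mm (y), deck 47 mm high. Origin at ledge height straight below the ejector button's centre; the chute leaves it along its +x axis, centred on the button; the door on top opens to its +y. Two rails, tops 66 mm high, run along y on either side of the button, inner faces at x = -22 mm and x = +17 mm.
- door (a joint): The blue plastic sliding door over the button: 0 shut, 0.056 m fully open; slides to the cabinet's +y with about 1 N friction and stays where left. It may start a little open. Door plate 38 mm (x) by 48 mm (y), top at 67 mm above the ledge.
- door_fin (a point): Middle of the push face of the upright fin on the door (face looking to the cabinet's -y, 33 mm long along x, 6 mm thick, 18 mm high, from 67 to 85 mm above the ledge; this point 76 mm above it). The fin stands on the door's -y edge; push it towards the cabinet's +y to open. Nothing higher than the 66 mm rails stands within 60 mm on its -y side.
- ejector_top (a point): Centre of the top face of the round steel ejector button, 24 mm in diameter, 60 mm above the ledge when up (50 mm when fully down).
- ejector (a joint): Ejector button: 0 up, 0.010 m fully down. A spring brings it back; 3 N to start, 6 N at the bottom, up to 2 N more while the gate drags on the soap. The gate lets the soap go at about 7 mm.
- chute_end (a point): Middle of the floor's open end of the straight level steel chute, 105 mm from the button's axis, 40 mm above the ledge. Chute 43 mm wide inside, side walls 6 mm above its floor.
- trap_spot (a point): A point on the chute's centre line, 72 mm from the button's axis, 52 mm above the ledge: a good place for the inner face of the trapping finger (64 to 95 mm serves). With the fingers in line with the chute and about 65 mm apart, one tip is on the button and the other is here, both at one height, before the soap is let go.
- pusher (a joint): Spring pusher block behind the soap (6 mm thick, 28 mm wide, top 61 mm above the ledge, at x = 20 to 26 mm of the cabinet): 0 loaded, 0.072 m fully out along +x. A gate 7 mm high at x = 54 to 58 mm holds the soap until the button is pressed; then the pusher shoves it at 0.06 to 0.1 m/s with 1 to 2 N, and a soap nobody stops falls off the end.
- soap: Cream soap tablet lying loose in the chute, 28 mm along the chute, 40 mm wide, 24 mm high, about 30 g; origin at the centre of its underside, which starts 40 mm from the button's axis along the chute. Its top is 64 mm above the ledge.
- mug: Plastic mug, 76 mm wide, 88 mm high, with a handle; origin at its foot. Leave alone.
- soap_dish: Ceramic soap dish, 130 by 90 mm, 26 mm high; origin at its foot. Leave alone.
- spare_soap: Another soap tablet of the same size, lying in the soap dish; not the one wanted. Leave alone.
- jug: Steel jug, 124 mm wide, 180 mm high, with a handle; origin at its foot. Leave alone.
- bottle: Glass bottle with a lid, 66 mm wide, 190 mm high; origin at its foot. Leave alone.
- jar: Glass jar with a lid, 70 mm wide, 90 mm high; origin at its foot. Leave alone.
- nail_brush: Wooden nail brush, 90 by 42 mm, 30 mm high; origin at its foot. Leave alone.
Mind the look-alikes: they are no part of the job. What is shaped like the soap but orange or red is not meant.

How it is judged:
By the outcome, as a careful person would: the job done as asked, in the order asked, and still so for the second after the job is handed in, while the arm keeps its last pose, push and grip.
It also fails if it takes over 45 s, if anything falls off the work surface, if the arm or the gripper's body presses on something with over 40 N, if the wrist force passes 120 N, or if a joint passes its speed limit or range.

## Working session

There is one attempt and no reset: what is moved stays moved. The work goes in short steps, Python scripts to look and compute and a tool call to move; the robot and the scene stay as the last step left them, time stands still between calls to the robot, and variables do not carry over. Pictures are saved under pics/ and viewed, and the job is handed in when it is done.

Besides the shell and the picture viewer there is one more tool, called by a JSON object that holds its "name" and its "arguments", one argument or row to a line. step_arm: Moves the arm, as the interface text tells. Its arguments: {"type":"object","properties":{"targets":{"type":"array"},"grip":{"type":"number"},"grip_force":{"type":"number"}},"required":["targets"]}

```bash
mkdir -p pics; ls
python3 - <<'E'
from rig import manip
import cv2,numpy as np
print(manip.get_state(), manip.hold_point_z)
for n in ("scene","top"):
    p=manip.get_image(n)
    cv2.imwrite(f"pics/{n}0.png",p["image"][:,:,::-1])
    print(n,p["fx"],p["cx"],p["cy"],np.round(p["pose"],3).tolist())
    for t in ("cabinet","door_fin","ejector_top","chute_end","trap_spot","soap","door","pusher"):
        try: print(t,[(np.round(d["xyz"],3).tolist(),round(d["confidence"],2)) for d in manip.search_frame(p,t)])
        except Exception as e: print(t,e)
E
```

```text
pics
{'clock': 0.0, 'qpos': array([ 1.17600215e+00,  2.76586913e-01,  1.50615921e+00, -4.58401371e-05,
        1.36070623e+00, -1.21019045e-01]), 'qd': array([ 0.00030442, -0.00079606,  0.00070233, -0.00127793, -0.00053664,
        0.0003588 ]), 'effort': array([ 3.61440761e-04, -4.16766322e+01, -2.45798957e+01, -3.30791863e-05,
        1.10367645e-02,  8.07726686e-07]), 'position': array([0.1552812 , 0.55306786, 0.23043394]), 'ee_rot': array([ 0.70033995,  0.09584891,  0.7006447 , -0.09712851]), 'contact_force': array([ 0.71352944, -0.11523818, -0.91278059]), 'moment': array([ 0.01107416, -0.03813594,  0.00533039]), 'width': 0.08570536234721388} 0.0187
scene 487.4515285880997 322.05394711729684 197.27245173859058 [[0.008, 0.718, -0.695, 1.697], [1.0, 0.001, 0.013, -0.004], [0.01, -0.696, -0.718, 1.299], [0.0, 0.0, 0.0, 1.0]]
cabinet [([0.529, 0.481, 0.112], 0.62), ([0.547, 0.097, 0.046], 0.57)]
door_fin [([0.533, 0.084, 0.066], 0.64)]
ejector_top [([0.613, 0.254, 0.007], 0.25), ([0.656, -0.017, 0.028], 0.25)]
chute_end [([0.551, 0.094, 0.042], 0.8)]
trap_spot [([0.548, 0.1, 0.05], 0.92), ([0.534, 0.083, 0.065], 0.62)]
soap [([0.446, 0.087, 0.021], 0.62), ([0.469, 0.0, 0.021], 0.48), ([0.586, 0.077, 0.068], 0.47)]
door []
pusher [([0.551, -0.09, 0.056], 0.18)]
top 472.48157998356345 317.1055474337289 199.09261276507323 [[-0.01, -0.99, 0.144, 0.352], [-1.0, 0.009, -0.004, -0.009], [0.002, -0.144, -0.99, 1.384], [0.0, 0.0, 0.0, 1.0]]
cabinet [([0.535, 0.086, 0.047], 0.77), ([0.394, -0.429, 0.126], 0.53)]
door_fin [([0.529, 0.078, 0.062], 0.59)]
ejector_top []
chute_end [([0.532, 0.089, 0.046], 0.63)]
trap_spot [([0.536, 0.089, 0.044], 0.67)]
soap [([0.452, 0.203, 0.027], 0.72), ([0.439, 0.084, 0.026], 0.62), ([0.38, 0.178, 0.02], 0.47), ([0.454, 0.001, 0.026], 0.43)]
door [([0.526, 0.087, 0.07], 0.5)]
pusher []
```

Run:
```python
import cv2
for n,(x0,y0,w,h) in {"scene":(280,110,200,150),"top":(220,60,120,90)}.items():
    im=cv2.imread(f"pics/{n}0.png")
    cv2.imwrite(f"pics/{n}0c.png",cv2.resize(im[y0:y0+h,x0:x0+w],(800,600),interpolation=cv2.INTER_CUBIC))
```

```text
(no output)
```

View pics/scene0.png

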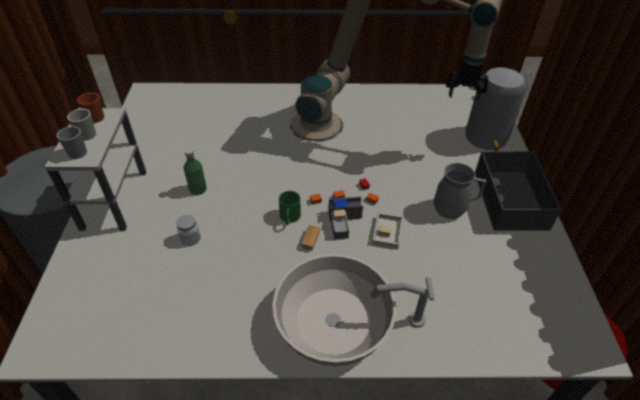

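View pics/top0.png

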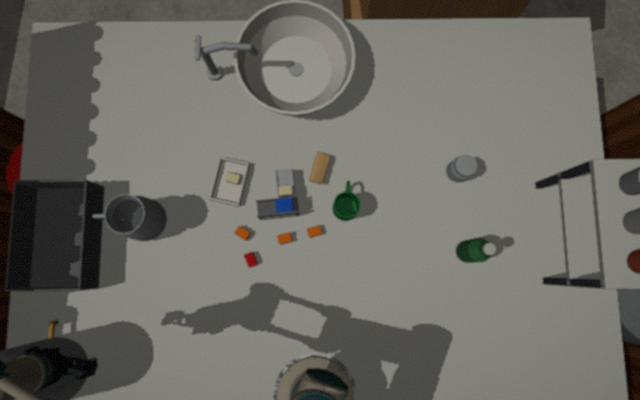

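View pics/scene0c.png

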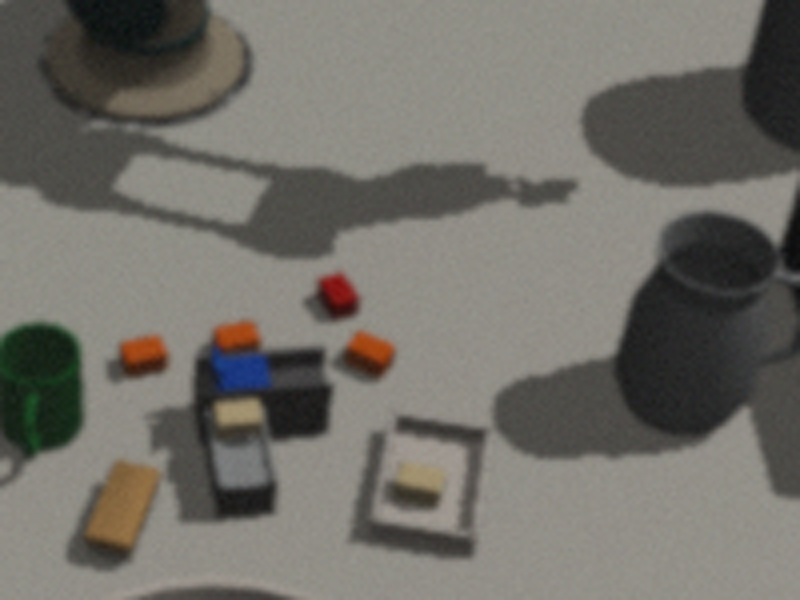

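View pics/top0c.png

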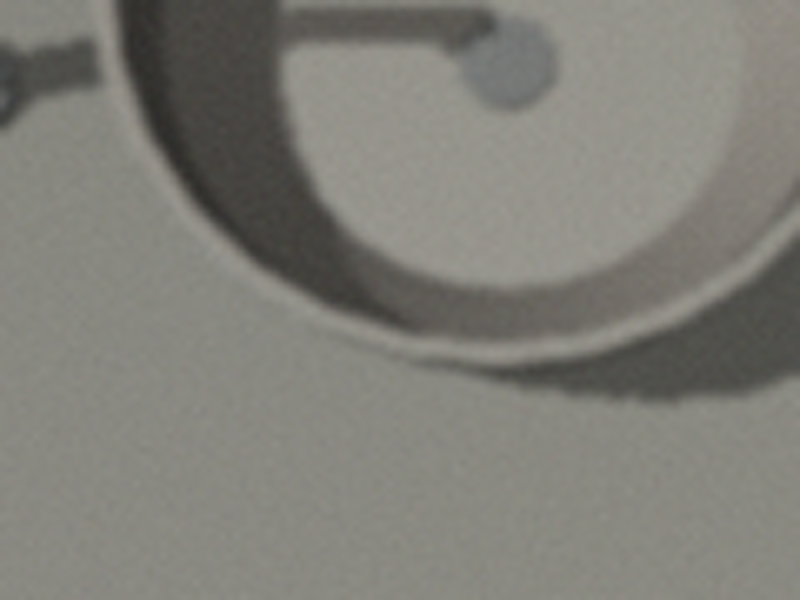

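The scene view shows the cabinet at about (346,210), with the blue door at its left end. The chute, with the cream soap in it, points toward the sink (world +x), and the door opens toward world +y (image right). In the top view the cabinet is at about (278,205).

I'll measure its pose precisely by fitting a model overlay.

```bash
cat > h.py <<'E'
from rig import manip
import cv2,numpy as np
def proj(p,P):
    T=np.linalg.inv(p["pose"]); P=np.atleast_2d(P); c=P@T[:3,:3].T+T[:3,3]
    return np.c_[p["fx"]*c[:,0]/c[:,2]+p["cx"],p["fy"]*c[:,1]/c[:,2]+p["cy"]]
def cab2w(P,x,y,a):
    P=np.atleast_2d(P).astype(float); R=np.array([[np.cos(a),-np.sin(a),0],[np.sin(a),np.cos(a),0],[0,0,1]])
    return P@R.T+[x,y,0]
def box(x0,x1,y0,y1,z0,z1): return np.array([[x,y,z] for x in(x0,x1) for y in(y0,y1) for z in(z0,z1)])/1000
def hull(p,B,pose): return cv2.convexHull(proj(p,cab2w(B,*pose)).astype(np.float32))[:,0]
E
python3 - <<'E'
from h import *
for n in ("scene","top"):
    p=manip.get_image(n); im=p["image"].astype(float)
    np.save(f"{n}.npy",p,allow_pickle=True)
    x0,y0,w,h=(320,185,60,60) if n=="scene" else (245,160,60,60)
    r,g,b=im[...,0],im[...,1],im[...,2]
    blue=(b>1.5*r)&(b>60); cream=(r>1.25*b)&(r<1.25*g)&(r>90)
    for nm,m in(("blue",blue),("cream",cream)):
        mm=np.zeros_like(m); mm[y0:y0+h,x0:x0+w]=m[y0:y0+h,x0:x0+w]
        ys,xs=np.nonzero(mm); print(n,nm,mm.sum(),xs.mean(),ys.mean(),xs.min(),xs.max(),ys.min(),ys.max())
    cv2.imwrite(f"pics/{n}1z.png",cv2.resize(p["image"][y0:y0+h,x0:x0+w,::-1],(600,600),interpolation=cv2.INTER_NEAREST))
E
```

```text
scene blue 132 339.92424242424244 202.62878787878788 333 347 197 207
scene cream 102 344.078431372549 208.50980392156862 321 379 187 230
top blue 264 283.68560606060606 204.46212121212122 274 293 197 212
top cream 124 285.241935483871 190.26612903225808 279 292 186 195
```

View pics/scene1z.png

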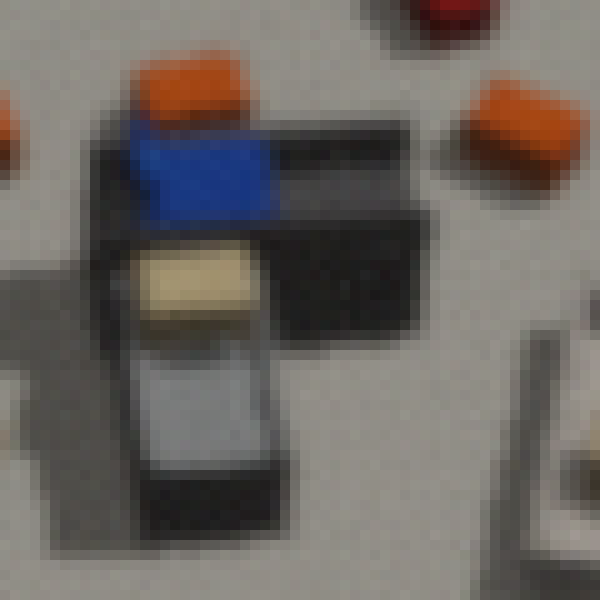

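View pics/top1z.png

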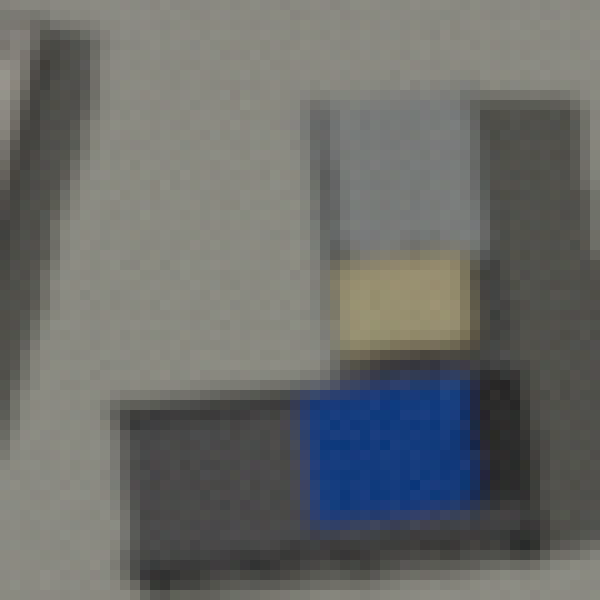

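```bash
cat > fit.py <<'E'
from h import *
from scipy.optimize import least_squares
S=np.load("scene.npy",allow_pickle=True).item();T=np.load("top.npy",allow_pickle=True).item()
soap=np.array([[54,20,64],[54,-20,64],[26,-20,64],[26,20,64]])/1e3
obs=[(T,soap[k],np.array(v)+[245-.5,160-.5],0) for k,v in enumerate([(33.3,26.2),(46.8,25.1),(47.6,34.5),(34.2,35.8)])]
obs+=[(S,soap[k],np.array(v)+[320-.5,185-.5],0) for k,v in zip([3,2,0,1],[(25.3,24.0),(13.2,25.3),(25.8,30.8),(14.3,32)])]
fl=np.array([[105,21.5,40],[105,-21.5,40]])/1e3
obs+=[(T,fl[0],np.array((33,9.8))+[244.5,159.5],0),(T,fl[1],np.array((47.3,9.8))+[244.5,159.5],0)]
obs+=[(S,fl[0],np.array((27.2,46))+[319.5,184.5],0),(S,fl[1],np.array((15.2,47.2))+[319.5,184.5],0)]
dr=np.array([[16.5,24,67],[-21.5,24,67]])/1e3
obs+=[(T,dr[0],np.array((30.2,39.5))+[244.5,159.5],1),(T,dr[1],np.array((31.5,52.8))+[244.5,159.5],1)]
obs+=[(S,dr[0],np.array((27.7,21.7))+[319.5,184.5],1),(S,dr[1],np.array((27.,13.8))+[319.5,184.5],1)]
def f(v,sep=False):
    r=[]
    for p,P,o,d in obs:
        r.append(proj(p,cab2w(P+[0,v[3]*d,0],*v[:3]))[0]-o)
    return np.array(r) if sep else np.ravel(r)
s=least_squares(f,[.53,.1,.05,0.0],loss='soft_l1')
print(s.x,np.degrees(s.x[2])); print(np.round(f(s.x,True),1).tolist())
np.save("pose.npy",s.x)
ims=[]
for p,o in((S,(320,185)),(T,(245,160))):
    im=cv2.resize(p["image"][o[1]:o[1]+60,o[0]:o[0]+60,::-1],(600,600),interpolation=cv2.INTER_NEAREST)
    d=s.x[3]*1000
    for B,c in((box(26,54,-20,20,64,64),(0,0,255)),(box(26,105,-21.5,21.5,40,40),(0,255,0)),(box(-21.5,16.5,-24+d,24+d,67,67),(255,255,0)),(box(-19,14,-24+d,-18+d,85,85),(255,0,255)),(box(-22,17,-26,86,66,66),(0,255,255))):
        q=(hull(p,B,s.x[:3])-o+.5)*10
        cv2.polylines(im,[q.astype(int)],True,c,1)
    ims.append(im[:, :400] if 0 else im)
cv2.imwrite("pics/fit.png",cv2.resize(np.hstack(ims),(800,400)))
E
python3 fit.py
```

```text
[0.53112994 0.07416376 0.06040263 0.00632717] 3.4608156436686563
[[0.0, -0.4], [0.6, -0.2], [0.5, 0.1], [-0.3, -0.2], [-0.2, 0.0], [0.3, -0.8], [0.1, -0.8], [-0.1, -1.4], [-0.5, 0.2], [-0.0, -0.8], [0.4, 0.0], [-0.3, -0.6], [0.2, -0.5], [-0.4, -0.4], [0.1, -0.4], [-0.3, -0.4]]
```

View pics/fit.png

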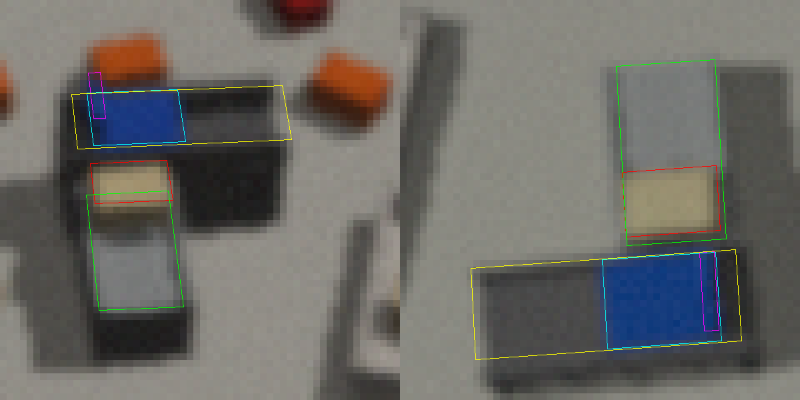

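The fit puts the button at world (0.531, 0.074), with the cabinet yawed about 3.5° and the door about 6 mm open. Next I'll set the finger gap and compute the moves.

```bash
cat > mv.py <<'E'
from h import *
from scipy.spatial.transform import Rotation as Ro
import sys
v=np.load("pose.npy")
def report(cx=39.5,cy=0.,z=None):
    s=manip.get_state(); w,x,y,zq=s["ee_rot"]; R=Ro.from_quat([x,y,zq,w]).as_matrix()
    tgt=cab2w([cx/1e3,cy/1e3,0],*v[:3])[0]; tgt[2]=s["position"][2] if z is None else z/1e3
    yaw=np.arctan2(R[1,1],R[0,1])
    d=[(np.degrees(v[2]-yaw)+k+90)%180-90 for k in (0,)]
    inc=cab2w([0,0,0],*v[:3])[0]
    a=v[2]; loc=(s["position"]-inc)[:2]@np.array([[np.cos(a),-np.sin(a)],[np.sin(a),np.cos(a)]])
    print("t",s["clock"],"tcp",s["position"].round(4),"local mm",(loc*1e3).round(1),"F",s["contact_force"].round(2),"w",round(s["width"],4))
    print("toolx",R[:,0].round(3),"tooly",R[:,1].round(3),"yaw err world deg",d,"q",s["qpos"].round(3))
    print("shift mm",((tgt-s["position"])@R*1e3).round(1), "Turn about tool x:",-d[0])
if __name__=="__main__": report(*map(float,sys.argv[1:]))
E
python3 mv.py 39.5 -50 150
```

```text
t 1.0 tcp [0.1555 0.5536 0.2313] local mm [-346.   501.2] F [-0.66 -0.2  -0.41] w 0.0852
toolx [ 0.  0. -1.] tooly [0.27  0.963 0.   ] yaw err world deg [np.float64(-70.85172268019565)] q [ 1.176  0.276  1.505  0.     1.361 -0.121]
shift mm [  81.3 -394.3  545. ] Turn about tool x: 70.85172268019565
```

{"name": "step_arm", "arguments": {
  "targets": [
    [[0,0,0],0],
    [[0,0,0],0],
    [[0,0,0],0],
    [[0,0,0],0]
  ],
  "grip": 0.25,
  "grip_force": 20
}}

```text
clock: 1.4
position: [0.1555, 0.5536, 0.2313]
ee_rot: [0.7, 0.097, 0.7, -0.096]
contact_force: [0.7, -1.0, -0.5]
width: 0.0638
```

{"name": "step_arm", "arguments": {
  "targets": [
    [[0,-12,16],2],
    [[0,-32,44],6],
    [[0,-54,74],10],
    [[0,-76,105],14],
    [[0,-98,135],18],
    [[0,-120,166],22],
    [[0,-142,196],26],
    [[0,-164,227],30],
    [[0,-186,257],34],
    [[0,-208,288],38],
    [[0,-230,318],42],
    [[0,-252,348],46],
    [[0,-274,379],50],
    [[0,-296,409],54],
    [[0,-318,440],58],
    [[0,-340,470],62],
    [[0,-362,500],66],
    [[0,-380,526],70],
    [[0,-394,545],70.9],
    [[0,-394,545],70.9]
  ]
}}

```text
clock: 3.4
position: [0.5757, 0.0243, 0.2309]
ee_rot: [0.514, 0.486, 0.513, -0.486]
contact_force: [-0.1, 0.5, -0.6]
width: 0.0641
```

```bash
python3 mv.py 39.5 -50 100
python3 - <<'E'
from h import *
for n,(x0,y0,w,h) in {"scene":(280,110,160,120),"top":(220,110,160,120)}.items():
    p=manip.get_image(n); cv2.imwrite(f"pics/{n}2.png",cv2.resize(p["image"][y0:y0+h,x0:x0+w,::-1],(640,480),interpolation=cv2.INTER_CUBIC))
E
```

```text
t 3.4 tcp [0.5757 0.0243 0.2309] local mm [ 41.5 -52.4] F [-0.05  0.46 -0.64] w 0.0641
toolx [ 0.001 -0.001 -1.   ] tooly [0.998 0.056 0.001] yaw err world deg [np.float64(0.2313884064670617)] q [-7.800e-02  2.770e-01  1.504e+00 -1.000e-03  1.359e+00 -1.340e-01]
shift mm [130.9  -2.1  -2.6] Turn about tool x: -0.2313884064670617
```

View pics/scene2.png

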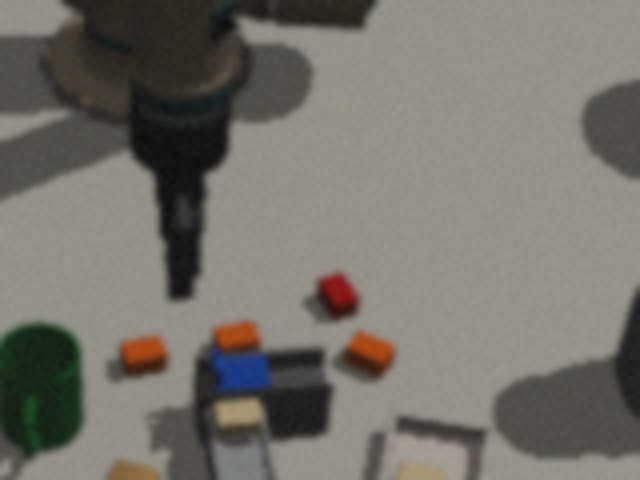

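View pics/top2.png

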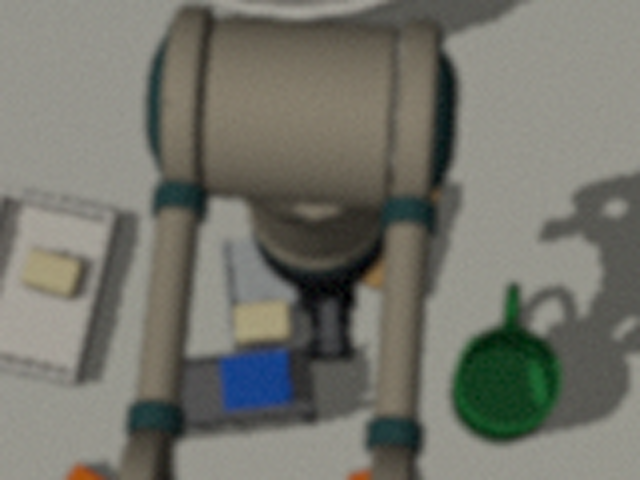

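Run:
```python
from h import *
p=manip.get_image("scene"); v=np.load("pose.npy")
for z in (.222,.231,.24,.25):
  for x in (73,88): print(z,x,proj(p,np.r_[cab2w([x/1e3,-.052,0],*v[:3])[0][:2],z]))
p=p["image"]; cv2.imwrite("pics/s3.png",cv2.resize(p[140:200,290:350,::-1],(600,600),interpolation=cv2.INTER_NEAREST))
```

```text
0.222 73 [[325.50361802 186.35792746]]
0.222 88 [[325.85734496 189.72954572]]
0.231 73 [[325.54805714 184.3117612 ]]
0.231 88 [[325.90359843 187.68372114]]
0.24 73 [[325.59287451 182.24817846]]
0.24 88 [[325.95024832 185.62036296]]
0.25 73 [[325.64312112 179.93461028]]
0.25 88 [[326.00255268 183.30690319]]
```

View pics/s3.png

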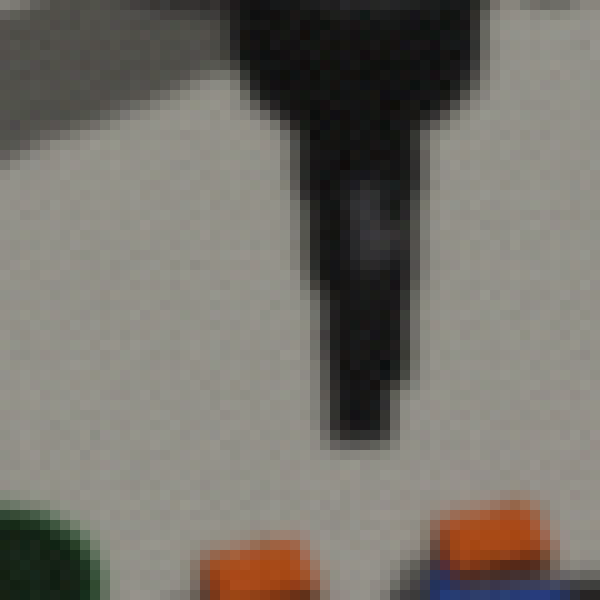

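{"name": "step_arm", "arguments": {
  "targets": [
    [[10,-2,-2],0],
    [[30,-2,-2.5],0],
    [[50,-2,-2.5],0],
    [[70,-2,-2.5],0],
    [[90,-2,-2.5],0],
    [[110,-2,-2.5],-0.2],
    [[130,-2,-2.5],-0.2],
    [[145,-2,-2.5],-0.2],
    [[155,-2,-2.5],-0.2],
    [[163,-2,-2.5],-0.2],
    [[163,-2,-2.5],-0.2],
    [[163,-2,-2.5],-0.2]
  ]
}}

```text
clock: 4.75
position: [0.5717, 0.0295, 0.0687]
ee_rot: [0.516, 0.484, 0.515, -0.484]
contact_force: [0.8, -0.0, -0.1]
width: 0.064
```

```bash
python3 mv.py 39.5 -50 68
python3 - <<'E'
from h import *
p=manip.get_image("scene");v=np.load("pose.npy")
for z in (.068,.074,.08):
  for x in (73,88): print(z,x,proj(p,np.r_[cab2w([x/1e3,-.05,0],*v[:3])[0][:2],z]))
cv2.imwrite("pics/s4.png",cv2.resize(p["image"][170:250,290:390,::-1],(800,640),interpolation=cv2.INTER_NEAREST)[:600])
E
```

```text
t 4.75 tcp [0.5717 0.0295 0.0687] local mm [ 37.8 -47. ] F [ 0.76 -0.01 -0.14] w 0.064
toolx [ 0.001  0.    -1.   ] tooly [0.998 0.063 0.001] yaw err world deg [np.float64(-0.1700334384700284)] q [-0.07   0.407  1.745  0.     0.988 -0.133]
shift mm [0.7 1.6 3. ] Turn about tool x: 0.1700334384700284
0.068 73 [[325.38918636 218.84792116]]
0.068 88 [[325.71818828 222.19781523]]
0.074 73 [[325.41647016 217.66326561]]
0.074 88 [[325.74651736 221.01446053]]
0.08 73 [[325.44389788 216.47236099]]
0.08 88 [[325.77499684 219.82482363]]
```

View pics/s4.png

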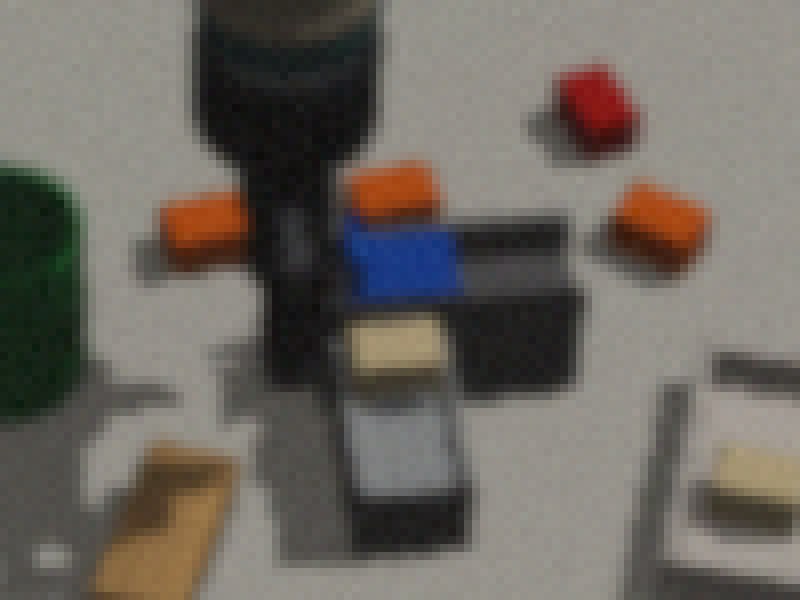

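{"name": "step_arm", "arguments": {
  "targets": [
    [[3,1.5,0],0.2],
    [[3,1.5,-5],0.2],
    [[3,1.5,-12],0.2],
    [[3,1.5,-20],0.2],
    [[3,1.5,-28],0.2],
    [[3,1.5,-36],0.2],
    [[3,1.5,-44],0.2],
    [[3,1.5,-50],0.2],
    [[3,1.5,-55],0.2],
    [[3,1.5,-60],0.2],
    [[3,1.5,-60],0.2]
  ]
}}

```text
clock: 5.9
position: [0.5693, 0.0901, 0.0653]
ee_rot: [0.515, 0.485, 0.515, -0.485]
contact_force: [0.7, 0.3, 0.0]
width: 0.0639
```

```bash
python3 mv.py 39.5 21 66
python3 - <<'E'
from h import *
p=manip.get_image("scene")
cv2.imwrite("pics/s5.png",cv2.resize(p["image"][170:245,290:390,::-1],(800,600),interpolation=cv2.INTER_NEAREST)[:600])
E
```

```text
t 5.9 tcp [0.5693 0.0901 0.0653] local mm [39.1 13.6] F [0.66 0.26 0.04] w 0.0639
toolx [ 0.     0.001 -1.   ] tooly [0.998 0.06  0.   ] yaw err world deg [np.float64(0.03028275449119633)] q [ 3.60e-02  4.16e-01  1.74e+00  1.00e-03  9.85e-01 -2.40e-02]
shift mm [-0.7  0.4 -7.4] Turn about tool x: -0.03028275449119633
```

View pics/s5.png

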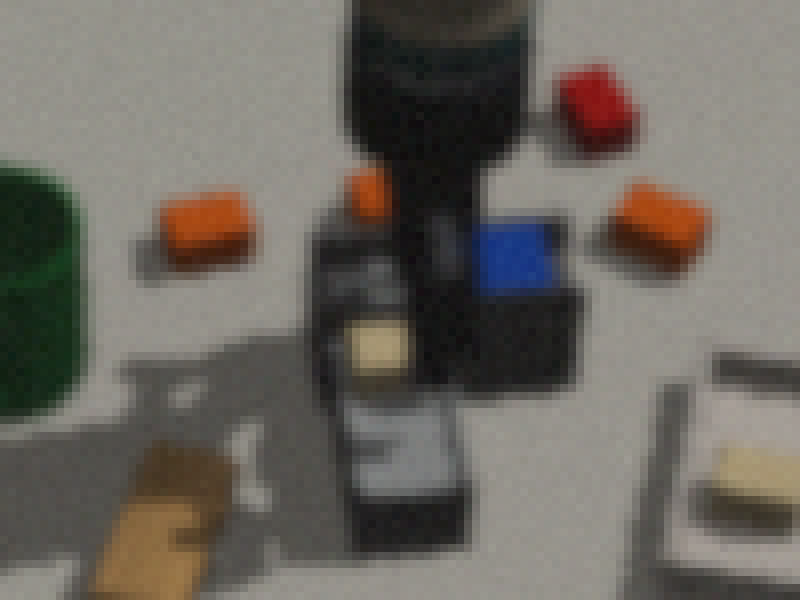

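The door is sliding with the finger. I'll keep pushing until it reaches its stop.

{"name": "step_arm", "arguments": {
  "targets": [
    [[0,0,-3],0],
    [[0,0,-6],0],
    [[0,0,-8],0],
    [[0,0,-8],0]
  ]
}}

```text
clock: 6.35
position: [0.5689, 0.0976, 0.0653]
ee_rot: [0.515, 0.485, 0.515, -0.485]
contact_force: [0.1, 0.1, 0.0]
width: 0.0641
```

{"name": "step_arm", "arguments": {
  "targets": [
    [[0,0,-1],0],
    [[0,0,-2],0],
    [[0,0,-2],0]
  ]
}}

```text
clock: 6.65
position: [0.5688, 0.0986, 0.0654]
ee_rot: [0.515, 0.484, 0.514, -0.485]
contact_force: [0.3, -3.9, 0.4]
width: 0.0643
```

{"name": "step_arm", "arguments": {
  "targets": [
    [[0,0,-1],0],
    [[0,0,-2],0],
    [[0,0,-2],0]
  ]
}}

```text
clock: 6.95
position: [0.5688, 0.0988, 0.0654]
ee_rot: [0.516, 0.483, 0.514, -0.485]
contact_force: [-0.3, -9.6, 0.4]
width: 0.0643
```

The door is hard against its stop: 9.6 N with no further motion. I'm backing off to the button now.

{"name": "step_arm", "arguments": {
  "targets": [
    [[0,0,3],0],
    [[0,0,9],0],
    [[0,0,16],0],
    [[0,0,22],0],
    [[0,0,25],0],
    [[0,0,25],0],
    [[0,0,25],0]
  ]
}}

```text
clock: 7.65
position: [0.57, 0.0763, 0.0653]
ee_rot: [0.514, 0.485, 0.515, -0.485]
contact_force: [0.2, -0.3, 0.7]
width: 0.0643
```

```bash
python3 mv.py 39.5 1 66
python3 - <<'E'
from h import *
p=manip.get_image("scene")
q=manip.get_image("top")
cv2.imwrite("pics/s6.png",np.hstack([cv2.resize(p["image"][180:240,310:370,::-1],(400,400),interpolation=cv2.INTER_NEAREST),cv2.resize(q["image"][160:220,245:305,::-1],(400,400),interpolation=cv2.INTER_NEAREST)]))
E
```

```text
t 7.65 tcp [0.57   0.0763 0.0653] local mm [39.  -0.2] F [ 0.18 -0.29  0.66] w 0.0643
toolx [ 0.  0. -1.] tooly [0.998 0.059 0.   ] yaw err world deg [np.float64(0.07152377484592876)] q [ 0.012  0.414  1.743  0.     0.984 -0.048]
shift mm [-0.7  0.5 -1.2] Turn about tool x: -0.07152377484592876
```

View pics/s6.png

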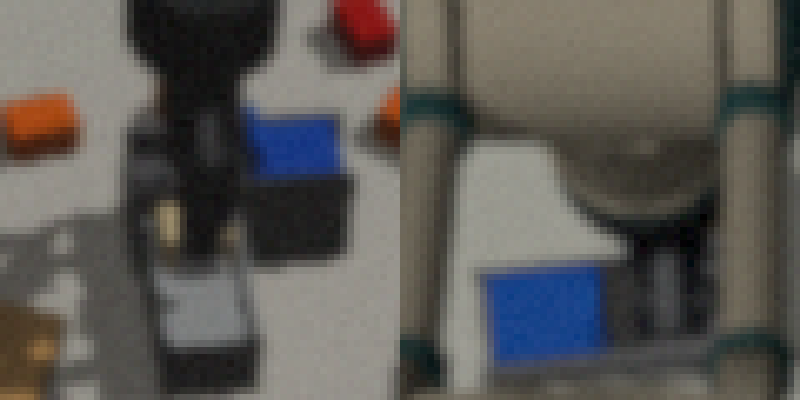

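{"name": "step_arm", "arguments": {
  "targets": [
    [[2,0.5,-1],0],
    [[5,0.5,-1],0],
    [[8,0.5,-1],0],
    [[10,0.5,-1],0],
    [[10,0.5,-1],0]
  ]
}}

```text
clock: 8.25
position: [0.5701, 0.0774, 0.0548]
ee_rot: [0.514, 0.485, 0.515, -0.485]
contact_force: [-0.3, -0.1, -0.9]
width: 0.0642
```

{"name": "step_arm", "arguments": {
  "targets": [
    [[1,0,0],0],
    [[2,0,0],0],
    [[3,0,0],0],
    [[3,0,0],0]
  ]
}}

```text
clock: 8.65
position: [0.5706, 0.0774, 0.0527]
ee_rot: [0.515, 0.485, 0.515, -0.485]
contact_force: [0.2, 0.3, 3.3]
width: 0.064
```

{"name": "step_arm", "arguments": {
  "targets": [
    [[1,0,0],0],
    [[2,0,0],0],
    [[3,0,0],0],
    [[4,0,0],0],
    [[4,0,0],0]
  ]
}}

```text
clock: 9.15
position: [0.5706, 0.0774, 0.0483]
ee_rot: [0.515, 0.485, 0.515, -0.485]
contact_force: [-1.1, -0.4, 3.5]
width: 0.0636
```

```bash
python3 mv.py 39.5 1 43
python3 - <<'E'
from h import *
p=manip.get_image("scene")
cv2.imwrite("pics/s7.png",cv2.resize(p["image"][180:240,310:370,::-1],(600,600),interpolation=cv2.INTER_NEAREST))
E
```

```text
t 9.15 tcp [0.5706 0.0774 0.0483] local mm [39.6  0.8] F [-1.13 -0.37  3.54] w 0.0636
toolx [ 0.  0. -1.] tooly [0.998 0.06  0.   ] yaw err world deg [np.float64(0.04766534048069104)] q [ 0.014  0.435  1.761  0.     0.946 -0.046]
shift mm [ 5.3 -0.1 -0.2] Turn about tool x: -0.04766534048069104
```

View pics/s7.png

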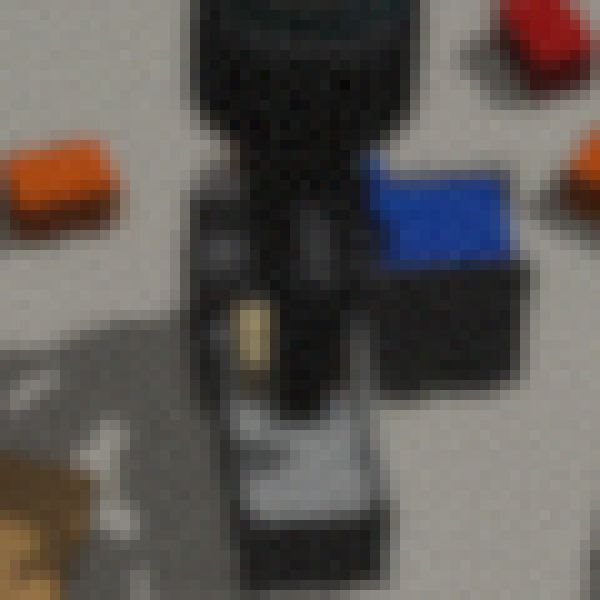

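{"name": "step_arm", "arguments": {
  "targets": [
    [[1.5,0,0],0],
    [[3,0,0],0],
    [[4,0,0],0],
    [[5,0,0],0],
    [[6,0,0],0],
    [[6,0,0],0],
    [[6,0,0],0]
  ]
}}

```text
clock: 9.9
position: [0.5707, 0.0773, 0.0438]
ee_rot: [0.515, 0.485, 0.514, -0.485]
contact_force: [-2.7, -0.7, 13.8]
width: 0.0641
```

{"name": "step_arm", "arguments": {
  "targets": [
    [[1,0,0],0],
    [[1,0,0],0],
    [[1,0,0],0],
    [[1,0,0],0],
    [[1,0,0],0],
    [[1,0,0],0],
    [[1,0,0],0],
    [[1,0,0],0]
  ]
}}

```text
clock: 10.7
position: [0.5707, 0.0773, 0.0438]
ee_rot: [0.515, 0.485, 0.514, -0.485]
contact_force: [-2.7, -0.5, 19.1]
width: 0.064
```

```bash
python3 mv.py 39.5 1 43
python3 - <<'E'
from h import *
p=manip.get_image("scene")
q=manip.get_image("top")
v=np.load("pose.npy")
print("soap top corners (scene) if front at 54/72:",[proj(p,cab2w(np.array([[x,-20,64],[x-28,-20,64]])/1e3,*v[:3])).round(1).tolist() for x in(54,72)])
cv2.imwrite("pics/s8.png",cv2.resize(p["image"][180:240,310:370,::-1],(600,600),interpolation=cv2.INTER_NEAREST))
cv2.imwrite("pics/t8.png",cv2.resize(q["image"][110:230,220:380,::-1],(640,480),interpolation=cv2.INTER_NEAREST))
E
```

```text
t 10.7 tcp [0.5707 0.0773 0.0438] local mm [39.7  0.8] F [-2.7  -0.46 19.11] w 0.064
toolx [ 0.001  0.    -1.   ] tooly [0.998 0.06  0.001] yaw err world deg [np.float64(0.041523123504831005)] q [ 0.014  0.44   1.766  0.     0.935 -0.046]
shift mm [ 0.8 -0.2 -0.2] Turn about tool x: -0.041523123504831005
soap top corners (scene) if front at 54/72: [[[333.7, 215.1], [333.0, 209.0]], [[334.2, 219.0], [333.5, 212.9]]]
```

View pics/s8.png

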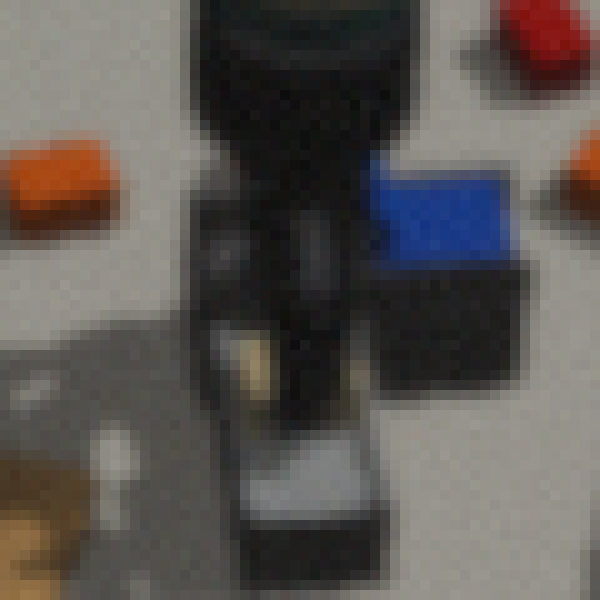

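View pics/t8.png

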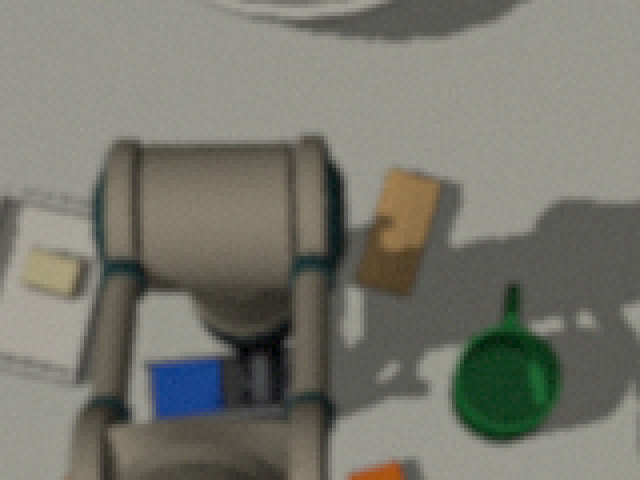

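The soap has advanced about 4 px (roughly 18 mm) and shows on both sides of the trapping finger, which holds it. The button is at its stop: 19 N with no further travel. The door is still open, so I'm handing in.

```bash
python3 -c "
from rig import manip
print(manip.sign_off()); s=manip.get_state(); print(s['position'],s['contact_force'])"
```

```text
the job is handed in; nothing more can be done
None
the job is handed in; nothing more can be done
```

The soap is out and held: the door is open, the button is down, and the tablet rests against the other finger on the chute. I handed the job in at about 11 s on the robot's clock; the hand-in gives no verdict.

- **Door:** I slid it with one fingertip until it hit its stop. The push rose from 4 to 10 N with only 0.2 mm more travel. It was still open in the last picture.
- **Button:** One finger pressed it about 10 mm down. It stayed at the same height as the push rose from 14 to 19 N, so it is at the bottom. The finger was still pressing at 19 N when I handed in.
- **Soap:** The other finger, about 72 mm from the button along the chute, stopped it. The last picture shows the soap moved about 18 mm along the chute, visible on both sides of that finger.
- **Other things:** I did not grip or lift anything. The mug, dish, spare soap and brush look undisturbed in the last pictures. I did not compare the jug, bottle and jar at the end, but the arm stayed clear of them.

One reading doesn't fit: the sideways force at the wrist was −2.7 N along x, while the soap should push the finger towards +x. I put this down to friction at the pressing finger but did not confirm it. The pictures agree with the soap being held.

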